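# Clear the die set's top plate and fit it on its posts

## Task

Somebody used the top plate of the die set as a tray. Take the tooling off it piece by piece and set each piece down flat over the stud of its own stand: the large ring on the large round stand, the square flange on the square stand, the small ring on the small round stand. Only when all three are on their stands, pick up the empty plate by its handle and lower it onto the die set so that all four corner holes drop over their posts and it sits down level; leave the wrench and the oil can where they are.

Things in the scene. Friction and masses are not known exactly. Their poses are not given: they have to be found in the camera images.
- top_plate: Loose dark grey aluminium plate, 190 (its x) x 130 (y) x 10 mm, 0.6 kg, 17 mm through holes at x +-78, y +-48 mm. Black bar handle in its middle, 28 mm along x, 14 mm thick along y (pinch across these 14), top 56 mm above the underside. Origin: centre of the underside, z up. A half turn changes nothing. Tooling stands on it at the start, a pile at each end (about x +-56 mm, either way round).
- large_ring: Loose aluminium ring, outside diameter 66, bore 36, height 30 mm, about 0.2 kg, with eight small dark holes on its top face. At the start it stands on one end of the plate with the small ring on top of it. Origin at the centre of its underside, z along its axis, up.
- square_flange: Loose square aluminium block, 60 x 60 mm along its x and y, 30 mm high, with a 36 mm bore through it, about 0.2 kg. At the start it stands on the other end of the plate, roughly squared with it. Origin at the centre of its underside, z up.
- small_ring: Loose aluminium ring, outside diameter 48, bore 28, height 28 mm, about 0.1 kg. At the start it lies on top of the large ring. Origin at the centre of its underside, z along its axis, up.
- large_stand: Fixed black round pad, diameter 74, 12 mm high, with an upright steel stud of diameter 20 mm with a bevelled tip in its middle, top 32 mm above the bench. Place of the large ring. Origin at the centre of its underside, on the bench; a piece on it stands 12 mm above the bench.
- square_stand: Fixed black square pad, 68 x 68 mm along its x and y, 12 mm high, with an upright steel stud of diameter 20 mm with a bevelled tip in its middle, top 32 mm above the bench. Place of the square flange (any turn will do). Origin at the centre of its underside, on the bench.
- small_stand: Fixed black round pad, diameter 54, 12 mm high, with a thin upright steel stud of diameter 12 mm with a bevelled tip in its middle, top 32 mm above the bench. Place of the small ring. Origin at the centre of its underside, on the bench.
- die_set: Fixed steel base 190 (its x) x 130 (y) x 18 mm, a low die block in the middle (top 37 mm up), four posts at x +-78, y +-48 mm: each a 24 mm sleeve with its shoulder 50 mm above the bench, then a 12 mm pin, straight to 72, tapering to its top at 82 mm. The seated plate rests with its underside on the shoulders, either way round. Origin: centre of the underside, z up.
- wrench: Loose steel wrench, 180 mm long, lying on the bench beyond the work; leave it alone. Origin on its underside, under its middle.
- oil_can: Loose closed metal can, diameter 54, height 85 mm, standing on the bench beyond the work; leave it alone. Origin at the centre of its underside.
Things that resemble listed ones, but are neither listed nor needed, are in the scene too. What is shaped like the square_stand but pink is not meant. What is shaped like the small_ring but pink is not meant.

How it is judged:
On the way:
1. all three pieces stand on their own stands while the plate is not yet on the die set (horizontal distance between large_ring and large_stand below 0.01 m and z of large_ring in the frame of large_stand between 0.008 and 0.016 m and angle between each of large_ring, square_flange, small_ring's own z axis and vertical below 0.06 rad and horizontal distance between square_flange and square_stand below 0.01 m and z of square_flange in the frame of square_stand between 0.008 and 0.016 m and horizontal distance between small_ring and small_stand below 0.01 m and z of small_ring in the frame of small_stand between 0.008 and 0.016 m and horizontal distance between top_plate and die_set above 0.1 m), for 0.2 s.
At the end, for the whole second after the job is handed in: Each piece stands flat on its own stand over the stud (centres within 10 mm, underside within 4 mm of the pad, tilt under 0.06 rad); the plate lies on the four shoulders (centre within 5 mm, height within 3 mm, tilt under 0.03, long axes within 0.06 rad); all released, at rest (horizontal distance between large_ring and large_stand below 0.01 m and z of large_ring in the frame of large_stand between 0.008 and 0.016 m and angle between each of large_ring, square_flange, small_ring's own z axis and vertical below 0.06 rad and horizontal distance between square_flange and square_stand below 0.01 m and z of square_flange in the frame of square_stand between 0.008 and 0.016 m and horizontal distance between small_ring and small_stand below 0.01 m and z of small_ring in the frame of small_stand between 0.008 and 0.016 m and horizontal distance between top_plate and die_set below 0.005 m and z of top_plate in the frame of die_set between 0.047 and 0.053 m and angle between top_plate's own z axis and vertical below 0.03 rad and angle between the x axis of top_plate and the x axis of die_set, either way round below 0.06 rad and linear speed of each of top_plate, large_ring, square_flange, small_ring below 0.02 m/s); the robot touches nothing.
It fails at once if the wrench or the oil can is pushed more than 30 mm from its place (distance of any of wrench, oil_can from where it was at the start of the episode above 0.03 m).
It also fails if it takes over 128 s, if anything falls off the work surface, if the arm or the gripper's body presses on something with over 40 N, if the wrist force passes 120 N, or if a joint passes its speed limit or range.

## Robot

A 6-joint arm with a two-finger parallel gripper is mounted at the origin on the work surface. World frame = base frame: x ahead of the robot, y to its left, z up, the work surface at z = 0. Lengths are in m, angles in rad, forces in N, time in s.
With the tool pointing down it reaches from about 0.325 to 0.9 m from the base axis. Payload 6.1 kg.
Tool frame: the origin (TCP) lies midway between the tips of the shut fingers; the grasp point (between the pads) lies 19 mm behind it; x points along the fingers, y is the direction in which the jaws open and shut, and the axes are right-handed (so a half turn about x gives the same grasp; the last joint's range is limited). The gripper opens to 85 mm and grips with 20 to 120 N. Pads are 22 mm wide; open, the fingers measure 114 mm over their backs; the gripper's body (76 mm by 85 mm) begins 54 mm behind the grasp point. The pads swing forward as they close: fully open they stand 13 mm farther back than shut.
Start: joints at [1.193, 0.22, 1.526, -0, 1.395, -0.126], TCP at [0.156, 0.605, 0.231] pointing down, gripper open.
Joint ranges: [-2.98, 2.98], [-0.91, 2.08], [0.09, 2.57], [-1.24, 4.39], [0.2, 2.65], [-2.68, 2.68]. Speed limits (rad/s): [2.57, 2.57, 3.01, 3.14, 3.14, 3.14].

## Interface

Orientations are given as [roll, pitch, yaw] about the fixed x, y, z axes, in that order (R = Rz(yaw) Ry(pitch) Rx(roll)).
In Python, from plant import movep, move_l, set_joints, gripper_to, hold, inverse_kinematics, observe, get_image, get_calibration, Unreachable, job_done gives the robot as it stands. Calls block until the motion is done:
- movep(position, orientation): joint-space move of the TCP to a pose.
- move_l(position, feed=0.15, rotation=None, max_force=None): straight line of the TCP; rotation=None keeps the orientation; feed is the mean speed in m/s. With max_force (N) it stops when the force on the tool has changed by that much, and returns True; else False.
- set_joints(angles): joint-space move.
- gripper_to(opening, f_grip=None): finger opening in m; f_grip is the grip in N (None keeps the last); returns when the fingers have stopped.
- hold(seconds).
- inverse_kinematics(position, orientation): joint angles nearest the present ones, or None.
- observe(): the state.
- get_image(name): name is "side" or "top" or "wrist"; returns (picture, depth): 480x640x3 uint8, red, green, blue; 480x640 float32, m along the optical axis (not along the pixel's ray), 0 where there is no reading.
- get_calibration(name): a dict with "intrinsics" (3x3 intrinsics, pixels), "dist_coeffs" ([k1, k2, p1, p2, k3] as OpenCV has them; the pictures are not rectified), "world_from_camera" (4x4, takes a point from camera to world coordinates). Camera axes: x right, y down, z forward; pixel columns grow to the right and rows downward; lengths in m; the calibration is good to about 2 mm. A picture is of the moment at which its call begins: read the wrist's pose just before it. get_calibration takes no time and is no camera call; for the wrist camera it gives the pose at the moment of the call.
A pose or a line that the arm cannot do raises Unreachable and nothing moves.
- job_done(): hands the job in, once; it reports no verdict.
The state is a dict: "time_s": time; "q": joint angles; "joint_velocities": joint speeds; "joint_torque": joint torques, N m; "eef_pos": TCP position; "tcp_rot": TCP orientation; "ft_force": force on the tool from outside, world axes, zero at the start; "torque": the same for the moment, N m; "opening": finger opening in m.
Only numpy, scipy, OpenCV 4.12 (cv2) and the standard library are available. Lean on these libraries where they do the work, as an engineer would, in place of code of your own. Each camera call takes 0.05 s, during which the arm holds its last target.

## Working session

There is one attempt and no reset: what is moved stays moved. The work goes in short steps, each a Python script; the robot and the scene stay as the last script left them, time stands still between calls to the robot, and variables do not carry over. Pictures are saved under pics/ and viewed, and the job is handed in when it is done.

```bash
ls; mkdir -p pics; python3 - <<'E'
from plant import *
import cv2,numpy as np
o=observe();print(o)
for n in ("top","side","wrist"):
    c=get_calibration(n);print(n,c)
    p,d=get_image(n)
    cv2.imwrite(f"pics/{n}0.png",p[:,:,::-1]);np.savez(f"pics/{n}0.npz",p=p,d=d,**{k:np.array(v) for k,v in c.items()})
E
```

```text
pics
{'time_s': 0.0, 'q': array([ 1.19290917e+00,  2.21181195e-01,  1.52758661e+00, -4.72293955e-06,
        1.39469769e+00, -1.26099321e-01]), 'joint_velocities': array([-0.00091673,  0.00052519,  0.00166035, -0.00048762, -0.00054008,
       -0.00020192]), 'joint_torque': array([-8.42453901e-04, -4.96884906e+01, -3.89403641e+01, -2.24844225e-04,
        1.09751802e-02, -3.20882759e-05]), 'eef_pos': array([0.15549579, 0.60474015, 0.23024004]), 'tcp_rot': array([-1.69441368,  1.56892348, -1.94620068]), 'ft_force': array([ 0.07624318,  0.17837537, -0.61589502]), 'torque': array([-0.014651  ,  0.06440124,  0.02880775]), 'opening': 0.08543587089714304}
top {'intrinsics': array([[444.4140761 ,   0.        , 315.31771333],
       [  0.        , 444.4140761 , 239.07704618],
       [  0.        ,   0.        ,   1.        ]]), 'dist_coeffs': array([-0.05725554,  0.        ,  0.        ,  0.        ,  0.        ]), 'world_from_camera': array([[ 0.01859315, -0.99170289,  0.12719931,  0.43145769],
       [-0.99935498, -0.01452403,  0.03284322, -0.02811836],
       [-0.03072327, -0.12772792, -0.
[... 444 characters left out ...]
24850319, -0.75390938,  0.60816676, -0.55197848],
       [-0.01427333, -0.62494385, -0.78053921,  0.7551564 ],
       [ 0.        ,  0.        ,  0.        ,  1.        ]])}
wrist {'intrinsics': array([[381.21018256,   0.        , 320.17933847],
       [  0.        , 381.21018256, 244.45231547],
       [  0.        ,   0.        ,   1.        ]]), 'dist_coeffs': array([0.00351539, 0.        , 0.        , 0.        , 0.        ]), 'world_from_camera': array([[ 0.24925145,  0.93298041,  0.25965607,  0.08785959],
       [ 0.96843807, -0.23979417, -0.06801816,  0.62259823],
       [-0.0011956 ,  0.26841445, -0.96330278,  0.37222568],
       [ 0.        ,  0.        ,  0.        ,  1.        ]])}
```

View pics/top0.png

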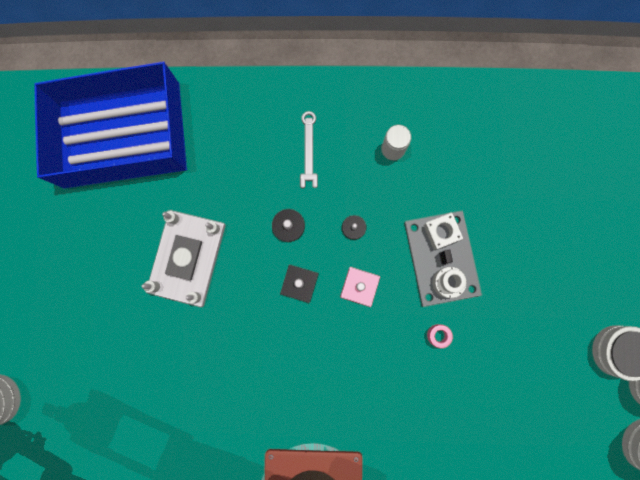

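View pics/side0.png

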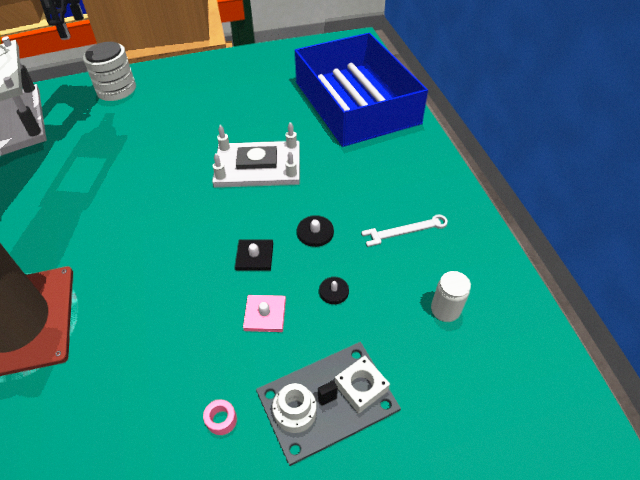

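View pics/wrist0.png

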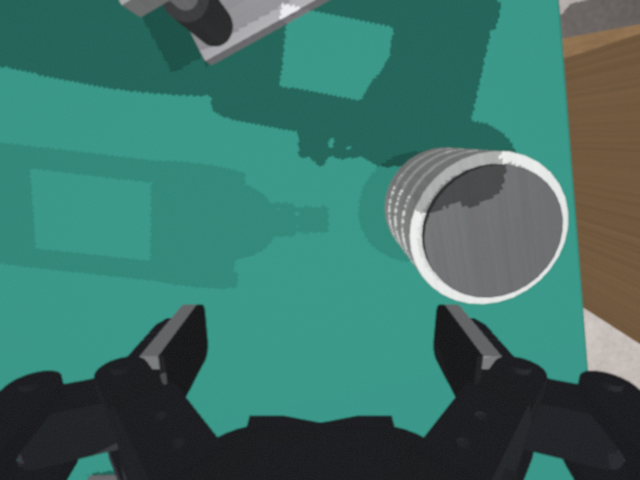

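The top view shows the plate at (443,258), with the small ring on the large ring at (451,283) and the flange at (443,232). The stands are large (288,225), small (353,228) and square black (299,284), and the die set is at (184,257). There are two decoys: a pink square pad at (361,287) and a pink ring at (440,336). The description calls for the black square pad and the aluminium ring on the pile, so the pink ones are out. I'll enlarge to confirm.

```bash
cat > h.py <<'E'
import cv2,numpy as np
from plant import *
def rays(c,uv):
    uv=np.asarray(uv,float).reshape(-1,1,2)
    n=cv2.undistortPoints(uv,c["intrinsics"],c["dist_coeffs"]).reshape(-1,2)
    R=c["world_from_camera"]
    return R[:3,3], np.c_[n,np.ones(len(n))]@R[:3,:3].T
def onz(c,uv,z):
    o,r=rays(c,uv); return o+r*((z-o[2])/r[:,2])[:,None]
def proj(c,P):
    T=np.linalg.inv(c["world_from_camera"]);P=np.asarray(P,float).reshape(-1,3)
    rv=cv2.Rodrigues(T[:3,:3])[0]
    return cv2.projectPoints(P,rv,T[:3,3],c["intrinsics"],c["dist_coeffs"])[0].reshape(-1,2)
def load(f):
    return dict(np.load(f))
def crop(p,u0,v0,u1,v1,s,f):
    im=cv2.resize(p[v0:v1,u0:u1,::-1],None,fx=s,fy=s,interpolation=cv2.INTER_CUBIC)
    for u in range((u0+9)//10*10,u1,10):
        cv2.putText(im,str(u),(int((u-u0+.5)*s),8),0,.3,(0,255,255),1) if u%20==0 else None; cv2.line(im,(int((u-u0+.5)*s),10),(int((u-u0+.5)*s),14),(0,255,255),1)
    for v in range((v0+9)//10*10,v1,10):
        cv2.putText(im,str(v),(0,int((v-v0+.5)*s)+4),0,.3,(0,255,255),1)
    cv2.imwrite(f,im)
E
python3 - <<'E'
from h import *
d=load("pics/top0.npz");s=load("pics/side0.npz")
crop(d["p"],260,200,400,310,5.5,"pics/t_st.png")
crop(d["p"],395,200,495,355,3.8,"pics/t_pl.png")
crop(d["p"],130,200,240,315,5,"pics/t_die.png")
crop(s["p"],195,340,405,465,3.8,"pics/s_pl.png")
E
```

```text
(no output)
```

View pics/t_st.png

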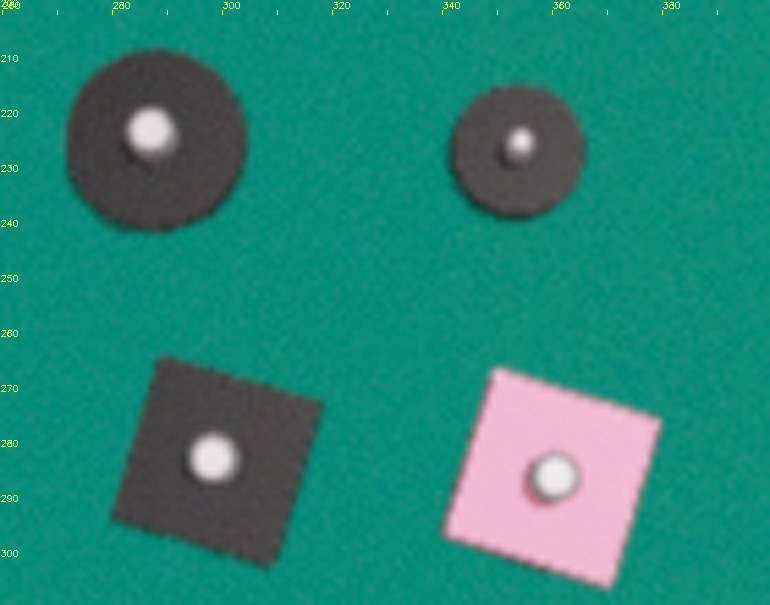

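View pics/t_pl.png

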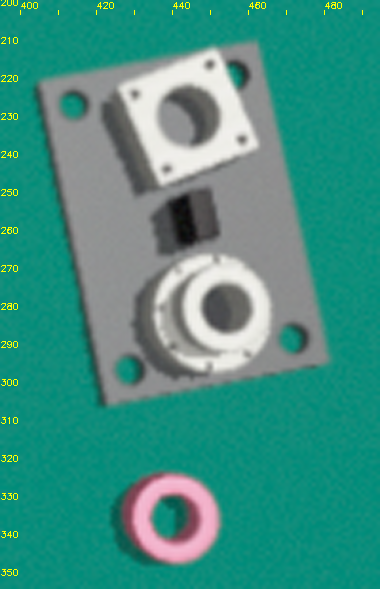

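View pics/t_die.png

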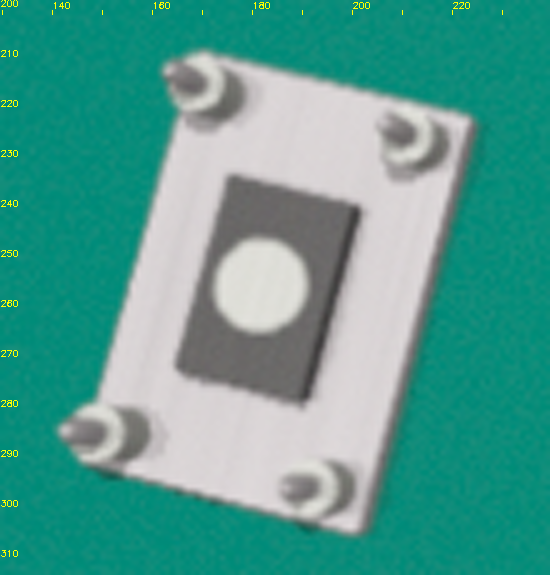

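View pics/s_pl.png

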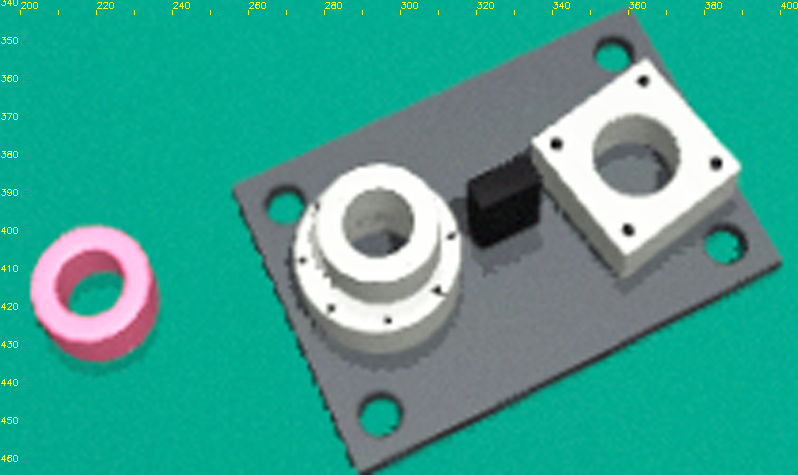

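```bash
cat > m0.py <<'E'
from h import *
np.set_printoptions(precision=4,suppress=True)
t=load("pics/top0.npz");s=load("pics/side0.npz")
pl=lambda a:np.array([395,200])+np.array(a)/3.8-.5
st=lambda a:np.array([260,200])+np.array(a)/5.5-.5
di=lambda a:np.array([130,200])+np.array(a)/5-.5
sp=lambda a:np.array([195,340])+np.array(a)/3.8-.5
print("stands pad",onz(t,st([(157,140),(517,151),(216,462)]),.012)[:,:2])
print("stands stud",onz(t,st([(150,131),(521,141),(213,458)]),.032)[:,:2])
print("side stud",onz(s,[(315,226),(334,286),(253,249)],.032)[:,:2])
def fr(P):
    e=(P[1]-P[0])+(P[2]-P[3]); return P.mean(0)[:2],np.arctan2(e[1],e[0])
P=onz(t,pl([(105,406),(38,82),(257,40),(331,361)]),.01);print("plate corners",fr(P),np.linalg.norm(np.diff(P,axis=0),axis=1))
P=onz(t,pl([(129,370),(74,105),(235,75),(294,339)]),.01);print("plate holes",fr(P),np.linalg.norm(np.diff(P,axis=0),axis=1))
P=onz(s,sp([(377,415),(286,206),(613,53),(725,245)]),.01);print("side holes",P,fr(P))
print("handle",onz(t,pl([(203,215)]),.056)[:,:2],onz(s,sp([(503,188)]),.056)[:,:2])
print("small ring",onz(t,pl([(226,308)]),.068)[:,:2],onz(s,sp([(379,223)]),.068)[:,:2])
print("large ring",onz(t,pl([(210,313)]),.040)[:,:2],onz(s,sp([(378,248)]),.04)[:,:2])
P=onz(t,pl([(162,187),(118,88),(219,48),(259,148)]),.04);print("flange",fr(P),np.linalg.norm(np.diff(P,axis=0),axis=1))
P=onz(s,sp([(533,136),(645,58),(741,166),(627,276)]),.04);print("flange side",fr(P),np.linalg.norm(np.diff(P,axis=0),axis=1))
P=onz(t,di([(62,430),(166,72),(383,119),(285,488)]),.082);print("die tips",P,fr(P),np.linalg.norm(np.diff(P,axis=0),axis=1))
P=onz(s,[(218,155),(221,126),(291,124),(290,152)],.082);print("die tips side",P,fr(P),np.linalg.norm(np.diff(P,axis=0),axis=1))
# depth of decoys/ring/bench
for n,uv in dict(sring=(454-7,281),bench=(380,330),plate=(420,250),pad=(290,290),can=(396,132),flg=(433,240)).items():
    d=t["d"][uv[1],uv[0]];o,r=rays(t,[uv]);print(n,o+r[0]*d)
print(onz(t,[(398,133)],.085), onz(t,[(308,150)],.005))
E
python3 m0.py
python3 - <<'E'
from h import *
s=load("pics/side0.npz")
crop(s["p"],200,115,345,195,5.5,"pics/s_die.png")
crop(s["p"],225,205,365,335,4.5,"pics/s_st.png")
E
```

```text
stands pad [[ 0.5872  0.0654]
 [ 0.5847 -0.0799]
 [ 0.458   0.0385]]
stands stud [[ 0.5876  0.0664]
 [ 0.5856 -0.0804]
 [ 0.459   0.0384]]
side stud [[ 0.5833  0.053 ]
 [ 0.5813 -0.0913]
 [ 0.4564  0.0282]]
plate corners (array([ 0.52  , -0.2761]), np.float64(0.19967394328570262)) [0.1904 0.1313 0.1901]
plate holes (array([ 0.5197, -0.2762]), np.float64(0.19662405056053028)) [0.1558 0.0962 0.156 ]
side holes [[ 0.4499 -0.3415  0.01  ]
 [ 0.4323 -0.2484  0.01  ]
 [ 0.5843 -0.2161  0.01  ]
 [ 0.6034 -0.3109  0.01  ]] (array([ 0.5175, -0.2792]), np.float64(1.7632053327449657))
handle [[ 0.519  -0.2755]] [[ 0.5169 -0.2813]]
small ring [[ 0.4676 -0.2839]] [[ 0.4662 -0.2875]]
large ring [[ 0.4658 -0.2827]] [[ 0.4645 -0.2867]]
flange (array([ 0.5756, -0.2732]), np.float64(0.38163313667099796)) [0.0609 0.0624 0.0608]
flange side (array([ 0.5742, -0.2764]), np.float64(0.43892214041041466)) [0.0587 0.0603 0.0659]
die tips [[0.4454 0.3589 0.082 ]
 [0.5962 0.3241 0.082 ]
 [0.5773 0.2302 0.082 ]
 [0.4238 0.2635 0.082 ]] (array([0.5107, 0.2942]), np.float64(-0.22013799047238777)) [0.1547 0.0958 0.157 ]
die tips side [[0.4261 0.2537 0.082 ]
 [0.4442 0.3495 0.082 ]
 [0.5955 0.3133 0.082 ]
 [0.5733 0.2219 0.082 ]] (array([0.5098, 0.2846]), np.float64(1.3584243454374578)) [0.0975 0.1556 0.0941]
sring [ 0.4665 -0.2697  0.0676]
bench [ 0.3604 -0.14    0.0011]
plate [ 0.5359 -0.2267  0.0093]
pad [0.4435 0.0576 0.0098]
can [ 0.7762 -0.1639  0.0879]
flg [ 0.5545 -0.2484  0.0406]
[[ 0.7752 -0.1685  0.085 ]] [[0.7629 0.025  0.005 ]]
```

View pics/s_die.png

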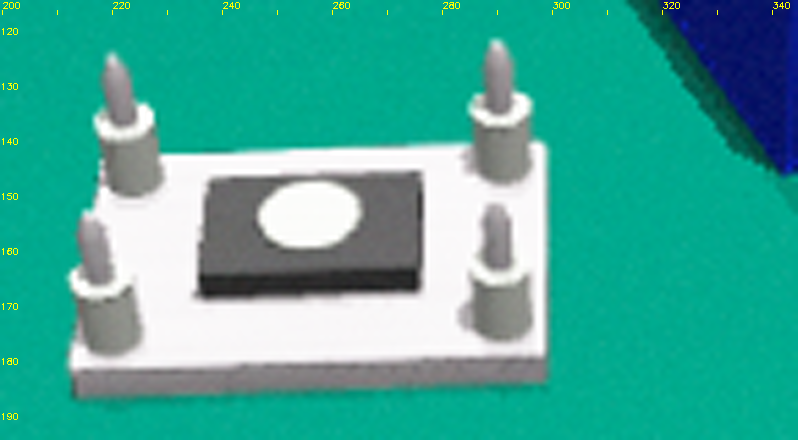

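View pics/s_st.png

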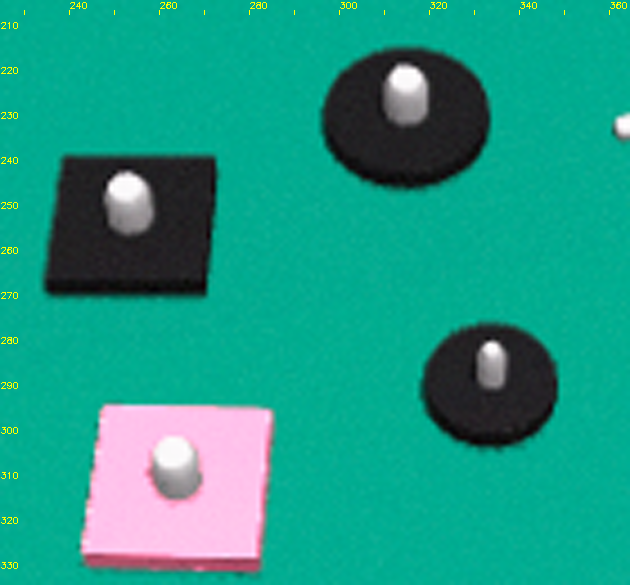

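The crops confirm that the black square pad at (298,283) and the aluminium ring on the pile are the right ones. The pink pad at (360,286) and pink ring at (440,336) are decoys. I'll move over the plate next and refine with the wrist camera.

```bash
cat >> h.py <<'E'
def snap(n,f):
    c=get_calibration(n);p,d=get_image(n)
    cv2.imwrite(f"pics/{f}.png",p[:,:,::-1]);np.savez(f"pics/{f}.npz",p=p,d=d,**{k:np.array(v) for k,v in c.items()})
from scipy.spatial.transform import Rotation as Ro
def jaw(yaw): return [0,np.pi/2,yaw]
def st():
    o=observe();R=Ro.from_euler('xyz',o['tcp_rot']).as_matrix()
    print("t %.2f pos %s open %.4f F %s yawjaw %.3f x %s q6 %.2f"%(o['time_s'],np.round(o['eef_pos'],4),o['opening'],np.round(o['ft_force'],1),np.arctan2(-R[0,1],R[1,1]),np.round(R[:,0],3),o['q'][5]))
E
python3 - <<'E'
from h import *
st()
for y in (.197,.197-np.pi,.4,.4-np.pi,-.22,-.22-np.pi, -.22+np.pi):
  for p in ((.467,-.285,.25),(.576,-.274,.25),(.587,.06,.25),(.46,.035,.25),(.51,.29,.25)):
    q=inverse_kinematics(p,jaw(y)); print(round(y,2),p,None if q is None else np.round(q,2))
movep([.50,-.28,.30],jaw(.197)); st(); snap("wrist","w1")
E
```

```text
t 0.15 pos [0.1555 0.6048 0.2304] open 0.0855 F [0.4 0.1 0.2] yawjaw -0.252 x [-0.001 -0.001 -1.   ] q6 -0.13
0.2 (0.467, -0.285, 0.25) [-0.69  0.02  1.71  0.    1.41 -2.46]
0.2 (0.576, -0.274, 0.25) [-0.57  0.24  1.47  0.    1.43 -2.34]
0.2 (0.587, 0.06, 0.25) [-0.03  0.13  1.6   0.    1.42 -1.8 ]
0.2 (0.46, 0.035, 0.25) [-0.1  -0.2   1.91  0.    1.43 -1.86]
0.2 (0.51, 0.29, 0.25) [ 0.38  0.12  1.61 -0.    1.42 -1.39]
-2.94 (0.467, -0.285, 0.25) [-0.69  0.02  1.71 -0.    1.41  0.68]
-2.94 (0.576, -0.274, 0.25) [-0.57  0.24  1.47 -0.    1.43  0.81]
-2.94 (0.587, 0.06, 0.25) [-0.03  0.13  1.6  -0.    1.42  1.34]
-2.94 (0.46, 0.035, 0.25) [-0.1  -0.2   1.91 -0.    1.43  1.28]
-2.94 (0.51, 0.29, 0.25) [ 0.38  0.12  1.61 -0.    1.42  1.76]
0.4 (0.467, -0.285, 0.25) [-0.69  0.02  1.71  0.    1.41 -2.66]
0.4 (0.576, -0.274, 0.25) [-0.57  0.24  1.47  0.    1.43 -2.54]
0.4 (0.587, 0.06, 0.25) [-0.03  0.13  1.6   0.    1.42 -2.  ]
0.4 (0.46, 0.035, 0.25) [-0.1  -0.2   1.91  0.    1.43 -2.07]
0.4 (0.51, 0.29, 0.25) [ 0.38  0.12  1.61 -0.    1.42 -1.59]
-2.74 (0.467, -0.285, 0.25) [-0.69  0.02 
[... 633 characters left out ...]
  0.02  1.71 -0.    1.41  1.1 ]
-3.36 (0.576, -0.274, 0.25) [-0.57  0.24  1.47 -0.    1.43  1.22]
-3.36 (0.587, 0.06, 0.25) [-0.03  0.13  1.6   0.    1.42  1.76]
-3.36 (0.46, 0.035, 0.25) [-0.1  -0.2   1.91  0.    1.43  1.7 ]
-3.36 (0.51, 0.29, 0.25) [0.38 0.12 1.61 0.   1.42 2.17]
2.92 (0.467, -0.285, 0.25) [-0.69  0.02  1.71 -0.    1.41  1.1 ]
2.92 (0.576, -0.274, 0.25) [-0.57  0.24  1.47 -0.    1.43  1.22]
2.92 (0.587, 0.06, 0.25) [-0.03  0.13  1.6   0.    1.42  1.76]
2.92 (0.46, 0.035, 0.25) [-0.1  -0.2   1.91  0.    1.43  1.7 ]
2.92 (0.51, 0.29, 0.25) [0.38 0.12 1.61 0.   1.42 2.17]
t 3.48 pos [ 0.5003 -0.2794  0.3   ] open 0.0852 F [ 0.5  0.8 -0.6] yawjaw 0.198 x [ 0.  0. -1.] q6 -2.42
```

View pics/w1.png

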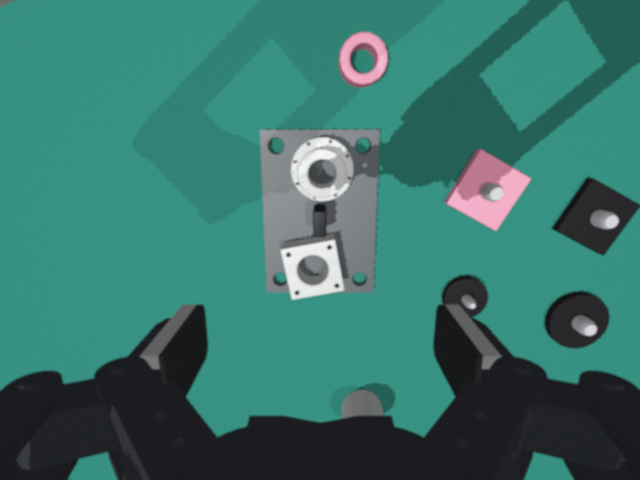

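The wrist view shows the plate with the ring pile at (322,170) and the flange at (313,268). The black stands are at right: square (602,220), small (468,300), large (583,326). The pink decoys are at (363,58) and (490,190).

```bash
python3 - <<'E'
from h import *
d=load("pics/w1.npz")
crop(d["p"],255,120,390,305,3.2,"pics/w1_pl.png")
crop(d["p"],430,170,640,355,3.2,"pics/w1_st.png")
E
```

```text
(no output)
```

View pics/w1_pl.png

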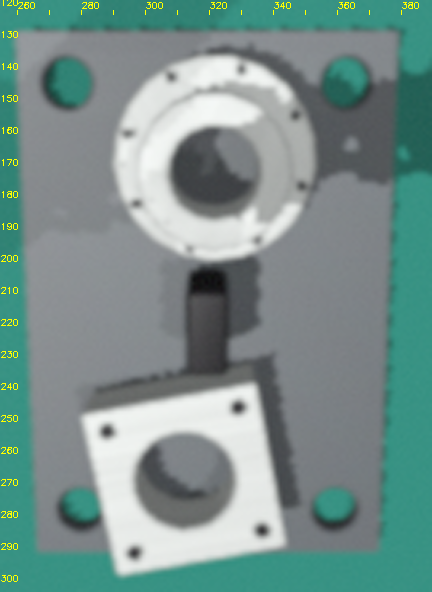

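View pics/w1_st.png

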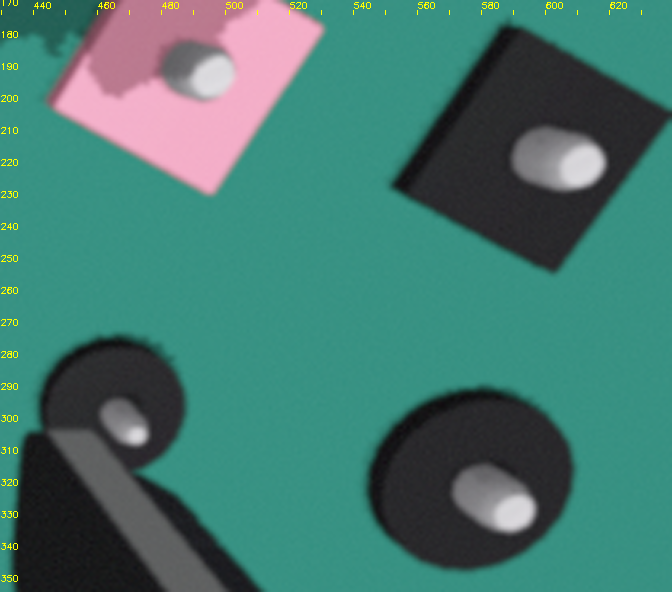

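```bash
python3 - <<'E'
from h import *
np.set_printoptions(precision=4,suppress=True)
w=load("pics/w1.npz");s=load("pics/side0.npz")
a=lambda x:np.array([255,120])+np.array(x)/3.2-.5
b=lambda x:np.array([430,170])+np.array(x)/3.2-.5
def fr(P):
    e=(P[1]-P[0])+(P[2]-P[3]); return P.mean(0)[:2],np.arctan2(e[1],e[0])
P=onz(w,a([(347,81),(335,506),(81,508),(68,83)]),.01);print("holes",fr(P),np.linalg.norm(np.diff(P,axis=0),axis=1))
print("sring",onz(w,a([(215,172)]),.068)[:,:2],"lring",onz(w,a([(214,158)]),.04)[:,:2])
P=onz(w,a([(257,383),(287,543),(121,576),(82,416)]),.04);print("flange",fr(P),np.linalg.norm(np.diff(P,axis=0),axis=1))
print("flange bore",onz(w,a([(184,480)]),.04)[:,:2])
print("handle",onz(w,a([(207,333)]),.056)[:,:2])
print("studs L,S,Q",onz(w,b([(515,513),(137,436),(582,166)]),.032)[:,:2])
print("side studs L,S,Q",onz(s,[(314.5,220),(333.6,281.8),(252.5,244.9)],.032)[:,:2])
P=onz(s,[(215.9,153.6),(219.9,125.4),(289.9,122.7),(289.7,152.7)],.082);print("die tips side",P)
E
```

```text
holes (array([ 0.5152, -0.276 ]), np.float64(0.19842641505155478)) [0.1549 0.0957 0.155 ]
sring [[ 0.4636 -0.284 ]] lring [[ 0.4617 -0.2846]]
flange (array([ 0.5721, -0.272 ]), np.float64(0.39392803522500147)) [0.0596 0.0603 0.0607]
flange bore [[ 0.5719 -0.273 ]]
handle [[ 0.5155 -0.2761]]
studs L,S,Q [[ 0.5842  0.0665]
 [ 0.5819 -0.0804]
 [ 0.4555  0.0385]]
side studs L,S,Q [[ 0.5861  0.0684]
 [ 0.583  -0.0825]
 [ 0.4572  0.0382]]
die tips side [[0.4223 0.2593 0.082 ]
 [0.442  0.3523 0.082 ]
 [0.5942 0.3185 0.082 ]
 [0.5722 0.2199 0.082 ]]
```

```bash
python3 - <<'E'
from h import *
movep([.465,-.2845,.12],jaw(.198)); st()
r=move_l([.465,-.2845,.045],feed=.12,max_force=8); print("contact",r); st()
snap("wrist","w2")
E
```

```text
t 4.28 pos [ 0.4663 -0.2852  0.1216] open 0.0854 F [ 0.3 -0.2  1.4] yawjaw 0.198 x [ 0.002 -0.002 -1.   ] q6 -2.46
contact False
t 5.06 pos [ 0.4658 -0.2851  0.046 ] open 0.0852 F [-0.6 -0.5  0.9] yawjaw 0.198 x [ 0.001 -0.001 -1.   ] q6 -2.46
```

View pics/w2.png

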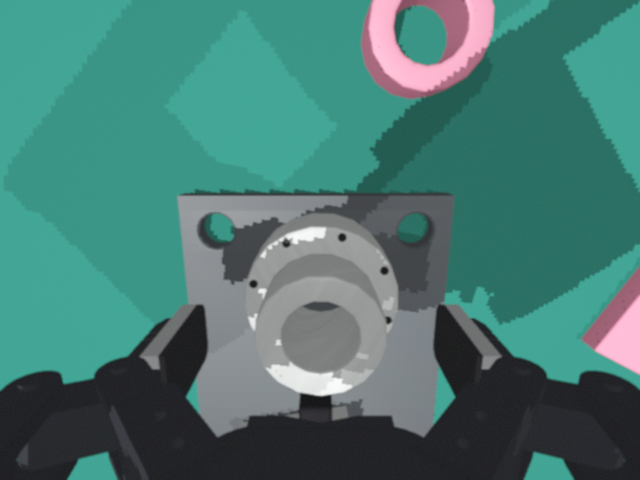

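The small ring at (320,335) is centred between the fingers and clear of the large ring, so I'll close on it.

```bash
python3 - <<'E'
from h import *
gripper_to(.044,f_grip=30); st()
p=observe()['eef_pos']
move_l([p[0],p[1],.16],feed=.15); st(); snap("wrist","w3")
E
```

```text
t 5.56 pos [ 0.4654 -0.2849  0.0459] open 0.0470 F [-1.6 -0.8  5.3] yawjaw 0.198 x [ 0.001 -0.001 -1.   ] q6 -2.46
t 6.47 pos [ 0.4647 -0.2843  0.1587] open 0.0472 F [-0.3  0.2 -1.8] yawjaw 0.198 x [-0.002  0.001 -1.   ] q6 -2.46
```

View pics/w3.png

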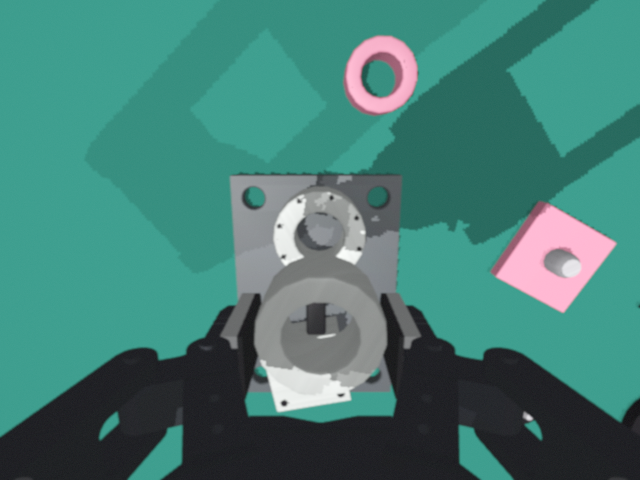

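```bash
python3 - <<'E'
from h import *
np.set_printoptions(precision=4,suppress=True)
w=load("pics/w3.npz")
crop(w["p"],230,240,410,420,4,"pics/w3c.png")
print(onz(w,[(321,331)],.1587+.0221))
l=onz(w,[(320.5,219.5)],.04);print(l)
E
```

```text
[[ 0.4596 -0.2841  0.1808]]
[[ 0.4495 -0.2858  0.04  ]]
```

View pics/w3c.png

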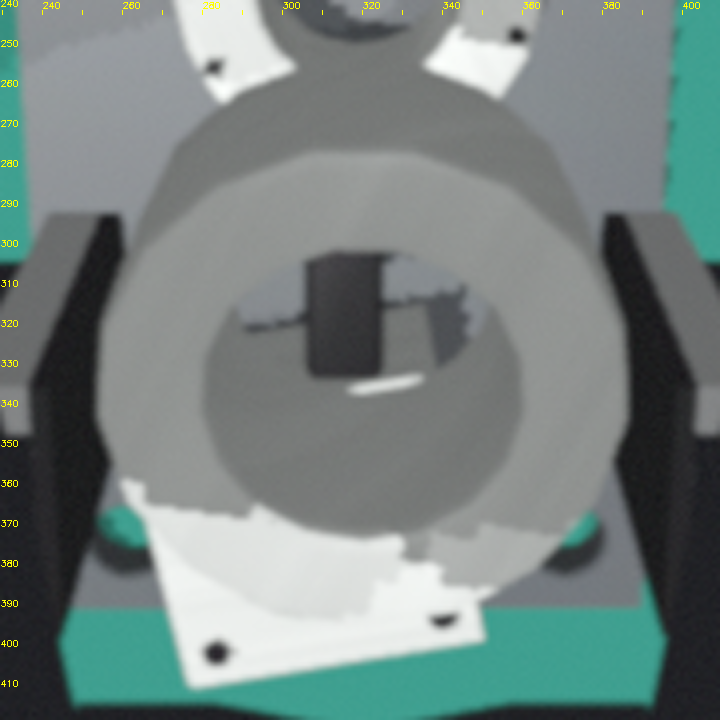

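```bash
python3 - <<'E'
from h import *
movep([.5845,-.081,.06],jaw(.198)); st(); snap("wrist","w4")
E
```

```text
t 7.53 pos [ 0.5846 -0.082   0.0603] open 0.0473 F [ 0.4 -0.2 -0.5] yawjaw 0.198 x [ 0.    -0.001 -1.   ] q6 -2.04
```

View pics/w4.png

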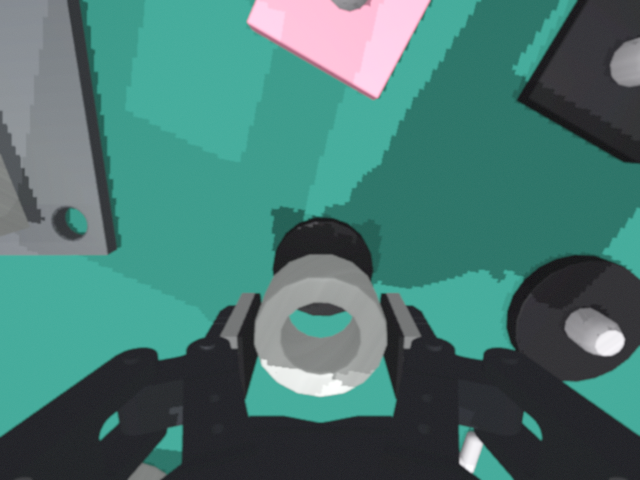

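```bash
python3 - <<'E'
from h import *
np.set_printoptions(precision=4,suppress=True)
w=load("pics/w4.npz")
print(onz(w,[(323,262),(323,265),(320,335.7)],.012), onz(w,[(320,335.7)],.0603+.0221))
for x in (-.002,0,.002):
  c=np.array([.5825+x,-.081,.012]);th=np.linspace(0,6.283,9)[:-1]
  print(x,proj(w,c+.027*np.c_[np.cos(th),np.sin(th),0*th]).round(1)[[0,2,4,6]].tolist())
E
```

```text
[[ 0.5772 -0.0809  0.012 ]
 [ 0.5788 -0.0806  0.012 ]
 [ 0.6197 -0.074   0.012 ]] [[ 0.5813 -0.0816  0.0824]]
-0.002 [[311.8, 313.7], [371.4, 277.2], [332.0, 218.5], [271.0, 258.2]]
0 [[311.1, 317.0], [370.5, 280.7], [331.2, 222.3], [270.4, 261.8]]
0.002 [[310.4, 320.2], [369.7, 284.2], [330.4, 226.0], [269.8, 265.3]]
```

```bash
python3 - <<'E'
from h import *
p=[.5838,-.0815]
move_l(p+[.024],feed=.1,max_force=12); st()
print(move_l(p+[.0165],feed=.03,max_force=6)); st()
gripper_to(.070); st()
move_l(p+[.12],feed=.2); st(); snap("wrist","w5")
movep([.5735,-.2735,.11],jaw(.394)); st(); snap("wrist","w6")
E
```

```text
t 8.09 pos [ 0.5835 -0.0819  0.0237] open 0.0473 F [ 0.7  0.4 -0.6] yawjaw 0.197 x [-0.001  0.    -1.   ] q6 -2.04
True
t 8.39 pos [ 0.585  -0.0818  0.0179] open 0.0473 F [-1.3  0.9  5. ] yawjaw 0.198 x [ 0.002 -0.001 -1.   ] q6 -2.04
t 8.74 pos [ 0.5835 -0.0815  0.0163] open 0.0698 F [-0.5  0.8 -0.3] yawjaw 0.198 x [-0.  0. -1.] q6 -2.04
t 9.41 pos [ 0.5831 -0.0814  0.1191] open 0.0701 F [-0.4 -0.1 -1.1] yawjaw 0.198 x [-0.001  0.    -1.   ] q6 -2.04
t 10.25 pos [ 0.5729 -0.2724  0.1086] open 0.0702 F [-0.2  1.1  0.1] yawjaw 0.393 x [-0.002  0.002 -1.   ] q6 -2.53
```

View pics/w5.png

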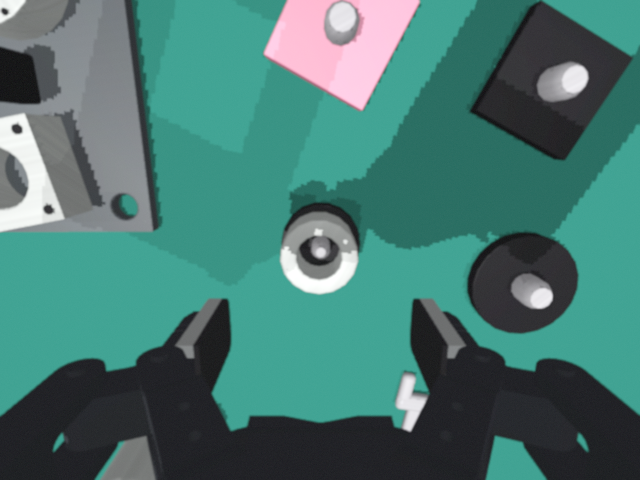

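View pics/w6.png

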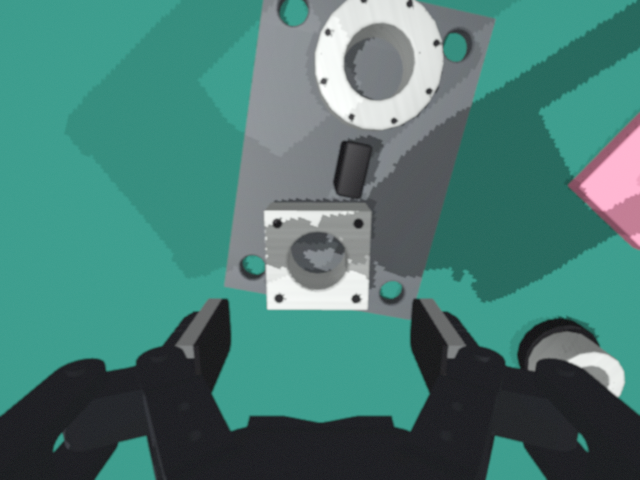

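The small ring is on its stand with the stud in its bore at (320,250). The flange at (318,258) is square to the jaws and centred, so I'll grasp it.

```bash
python3 - <<'E'
from h import *
gripper_to(.085)
p=[.573,-.2728]
print(move_l(p+[.013],feed=.12,max_force=8)); st()
gripper_to(.055,f_grip=40); st()
q=observe()['eef_pos']
move_l([q[0],q[1],.10],feed=.15); st(); snap("wrist","w7")
movep([.459,.0385,.075],jaw(.394-.1)); st(); snap("wrist","w8")
E
```

```text
False
t 11.56 pos [ 0.5737 -0.2733  0.0139] open 0.0849 F [0.7 0.4 0.7] yawjaw 0.394 x [ 0.001 -0.001 -1.   ] q6 -2.53
t 11.92 pos [ 0.574  -0.2734  0.0144] open 0.0589 F [-0.8 -0.5  5. ] yawjaw 0.394 x [ 0.002 -0.001 -1.   ] q6 -2.53
t 12.65 pos [ 0.5731 -0.2729  0.0988] open 0.0593 F [ 0.   0.9 -1.9] yawjaw 0.394 x [-0.002  0.001 -1.   ] q6 -2.53
t 13.96 pos [0.4601 0.0378 0.0755] open 0.0593 F [ 0.2  0.5 -1.5] yawjaw 0.294 x [ 0.001 -0.    -1.   ] q6 -1.95
```

View pics/w7.png

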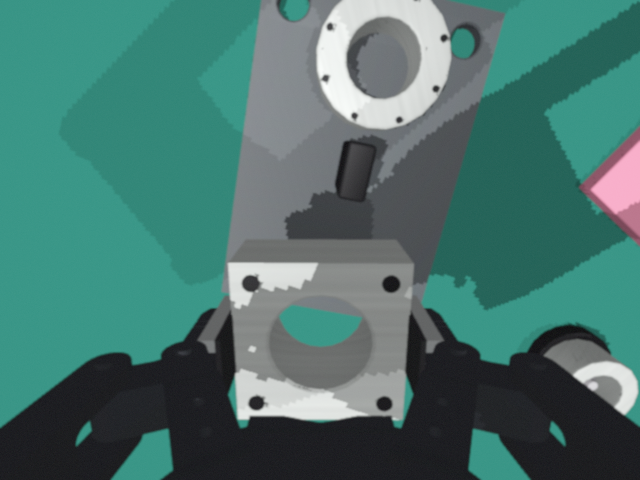

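View pics/w8.png

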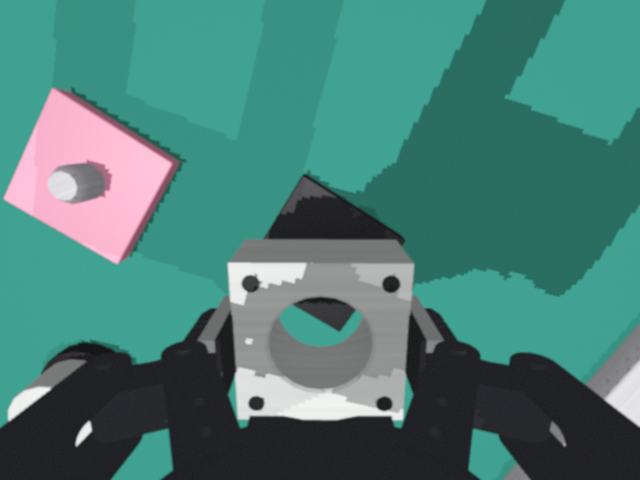

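```bash
python3 - <<'E'
from h import *
np.set_printoptions(precision=4,suppress=True)
w=load("pics/w8.npz")
print("flange",onz(w,[(321,341.5)],.0755+.0256))
print("corners",onz(w,[(304.5,176),(404,238)],.012))
a=-.24
# pad orientation from top view
t=load("pics/top0.npz")
P=onz(t,np.array([260,200])+np.array([(160,356),(323,402),(272,569),(110,520)])/5.5-.5,.012);print(P-P.mean(0),P)
E
```

```text
flange [[0.4569 0.0384 0.1011]]
corners [[0.4142 0.0165 0.012 ]
 [0.431  0.079  0.012 ]]
[[ 0.0416  0.0235  0.    ]
 [ 0.0243 -0.0421  0.    ]
 [-0.042  -0.0231  0.    ]
 [-0.024   0.0417  0.    ]] [[ 0.4998  0.0619  0.012 ]
 [ 0.4825 -0.0036  0.012 ]
 [ 0.4162  0.0154  0.012 ]
 [ 0.4343  0.0802  0.012 ]]
```

```bash
python3 - <<'E'
from h import *
p=[.4588,.0383]
print(move_l(p+[.023],feed=.1,max_force=12)); st()
print(move_l(p+[.0145],feed=.03,max_force=6)); st()
gripper_to(.080); st()
move_l(p+[.12],feed=.2); st(); snap("wrist","w9")
movep([.466,-.285,.14],jaw(.198)); st(); snap("wrist","w10")
E
```

```text
False
t 14.68 pos [0.4591 0.0381 0.0232] open 0.0589 F [ 0.3  0.1 -0.1] yawjaw 0.294 x [ 0. -0. -1.] q6 -1.95
True
t 14.98 pos [0.46   0.0382 0.0163] open 0.0592 F [1.  0.1 4.9] yawjaw 0.294 x [ 0.002 -0.    -1.   ] q6 -1.95
t 15.32 pos [0.4586 0.0383 0.0152] open 0.0799 F [ 0.1 -0.  -0.3] yawjaw 0.294 x [-0. -0. -1.] q6 -1.95
t 16.00 pos [0.4582 0.0384 0.1192] open 0.0799 F [-1.   0.2 -0.5] yawjaw 0.294 x [-0.001  0.    -1.   ] q6 -1.95
t 17.28 pos [ 0.4659 -0.2838  0.1394] open 0.0796 F [ 1.2  0.1 -0.4] yawjaw 0.199 x [-0.001  0.001 -1.   ] q6 -2.46
```

View pics/w9.png

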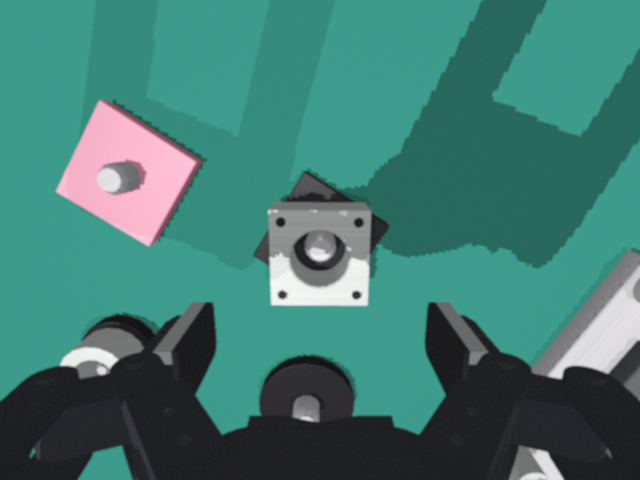

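View pics/w10.png

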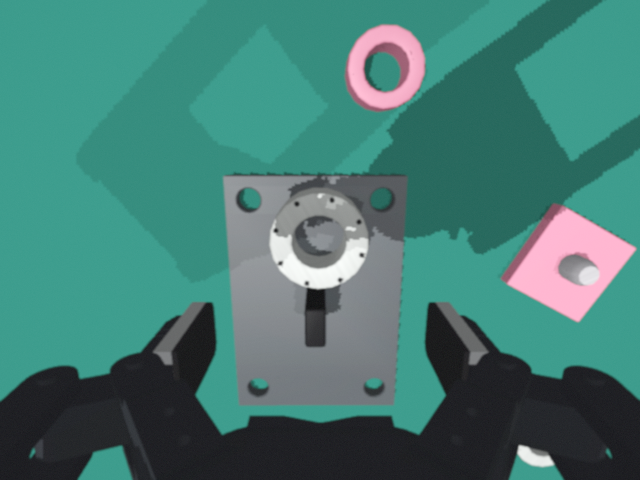

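The flange is seated with the stud centred in its bore at (320,248). The large ring is at (319,240), and I'll pick it next.

```bash
python3 - <<'E'
from h import *
np.set_printoptions(precision=4,suppress=True)
w=load("pics/w10.npz")
r=onz(w,[(319,240)],.04)[0];print("ring",r)
gripper_to(.085)
p=[r[0]+.0025,r[1]-.0003]
print(move_l(p+[.013],feed=.12,max_force=8)); st()
gripper_to(.060,f_grip=40); st()
q=observe()['eef_pos']
move_l([q[0],q[1],.10],feed=.15); st()
movep([.588,.067,.08],jaw(.198)); st(); snap("wrist","w11")
E
```

```text
ring [ 0.4605 -0.2844  0.04  ]
False
t 18.77 pos [ 0.4637 -0.2852  0.0139] open 0.0849 F [0.1 0.5 0.5] yawjaw 0.198 x [ 0.001 -0.001 -1.   ] q6 -2.47
t 19.10 pos [ 0.4638 -0.2853  0.0145] open 0.0648 F [-0.8  0.6  4.7] yawjaw 0.198 x [ 0.002 -0.001 -1.   ] q6 -2.47
t 19.83 pos [ 0.4632 -0.2849  0.0991] open 0.0647 F [-0.3  1.  -1.9] yawjaw 0.198 x [-0.001  0.001 -1.   ] q6 -2.47
t 21.23 pos [0.588  0.0659 0.0798] open 0.0645 F [-0.4 -0.2 -1. ] yawjaw 0.197 x [-0. -0. -1.] q6 -1.79
```

View pics/w11.png

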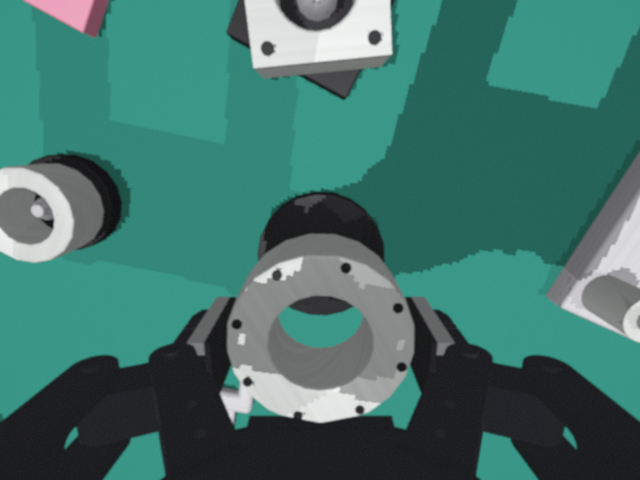

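```bash
python3 - <<'E'
from h import *
np.set_printoptions(precision=4,suppress=True)
w=load("pics/w11.npz")
print("ring",onz(w,[(321,341.5)],.0798+.0255))
from scipy.optimize import least_squares
# pad top circle: topmost row 192 , left 259 , right 384
def f(x):
  th=np.linspace(0,6.283,361);P=proj(w,np.array([x[0],x[1],.012])+.037*np.c_[np.cos(th),np.sin(th),0*th])
  return [P[:,1].min()-191.5,(P[:,0].min()+P[:,0].max())/2-322]
print(least_squares(f,[.584,.067]).x)
E
```

```text
ring [[0.5849 0.0666 0.1053]]
[0.5832 0.0671]
```

```bash
python3 - <<'E'
from h import *
p=[.5865,.0665]
print(move_l(p+[.023],feed=.1,max_force=12)); st()
print(move_l(p+[.0145],feed=.03,max_force=6)); st()
gripper_to(.084); st()
move_l(p+[.14],feed=.2); st(); snap("wrist","w12")
movep([.51,.285,.34],jaw(-.22)); st(); snap("wrist","w13");snap("top","t2");snap("side","s2")
E
```

```text
False
t 22.00 pos [0.5868 0.0664 0.0232] open 0.0646 F [-0.4 -0.2 -1.4] yawjaw 0.198 x [ 0. -0. -1.] q6 -1.79
True
t 22.32 pos [0.5877 0.0665 0.0165] open 0.0647 F [-1.  -0.8  4.3] yawjaw 0.198 x [ 0.003 -0.    -1.   ] q6 -1.79
t 22.65 pos [0.5863 0.0665 0.0149] open 0.0839 F [-0.6  0.6  0.1] yawjaw 0.198 x [-0. -0. -1.] q6 -1.79
t 23.43 pos [0.5856 0.0665 0.1388] open 0.0840 F [-0.1 -0.5  0.3] yawjaw 0.198 x [-0.002  0.    -1.   ] q6 -1.79
t 24.64 pos [0.5099 0.2842 0.3382] open 0.0837 F [-0.2 -0.5 -0.6] yawjaw -0.220 x [-0.002 -0.001 -1.   ] q6 -0.98
```

View pics/w12.png

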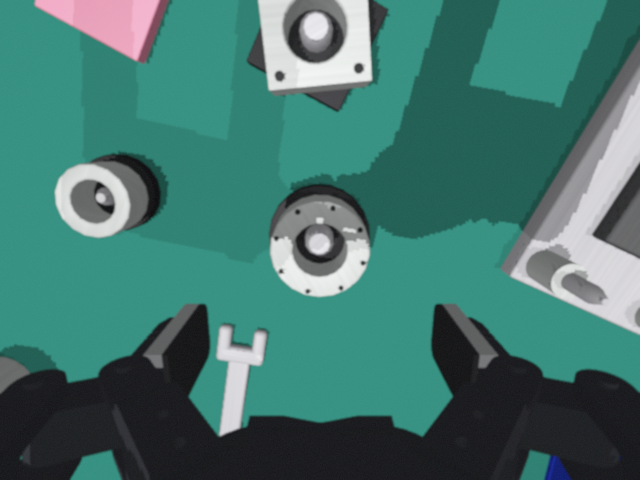

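View pics/w13.png

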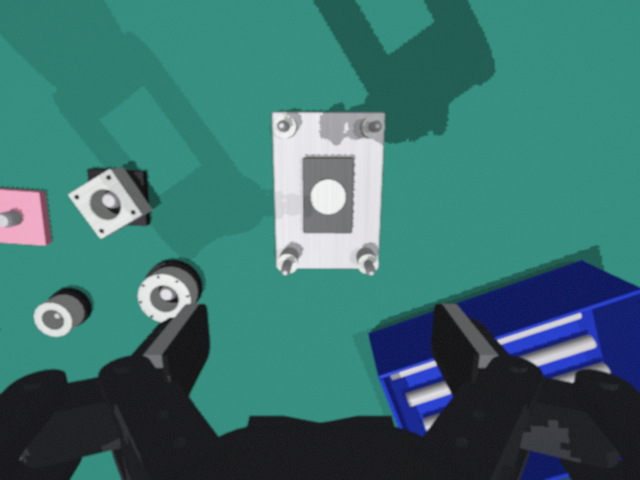

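View pics/s2.png

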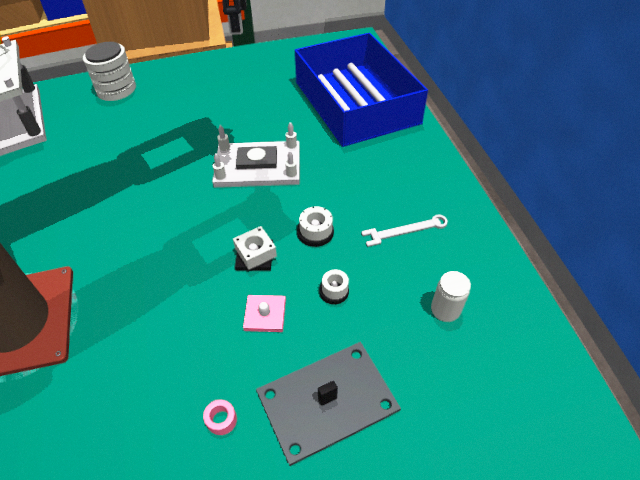

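All three pieces are on their stands with studs showing in their bores: flange (320,30), large ring (320,243), small ring (105,197). The plate is still away from the die set, so the order condition is met. Next I'll measure plate and die set from equal relative views so that camera bias cancels.

```bash
python3 - <<'E'
from h import *
st()
hold(.3)
c,s=np.cos(-.22),np.sin(-.22)
movep([.510-.05*c,.2885-.05*s,.23+.04],jaw(-.22)); hold(.4); st(); snap("wrist","w14")
c,s=np.cos(.198),np.sin(.198)
movep([.5165-.05*c,-.2765-.05*s,.23],jaw(.198)); hold(.4); st(); snap("wrist","w15")
for f in("w14","w15"):
  d=load(f"pics/{f}.npz")
  p=d["p"]; crop(p,220,150,430,350,3,f"pics/{f}c.png")
E
```

```text
t 24.79 pos [0.5101 0.2839 0.3383] open 0.0840 F [-0.7  0.4 -0.5] yawjaw -0.221 x [-0.002 -0.001 -1.   ] q6 -0.98
t 25.93 pos [0.462  0.2994 0.2708] open 0.0838 F [ 0.3 -0.1  0. ] yawjaw -0.221 x [ 0.001  0.001 -1.   ] q6 -0.92
t 28.49 pos [ 0.4676 -0.2861  0.23  ] open 0.0843 F [-0.3  0.1  0.2] yawjaw 0.198 x [ 0. -0. -1.] q6 -2.46
```

View pics/w14.png

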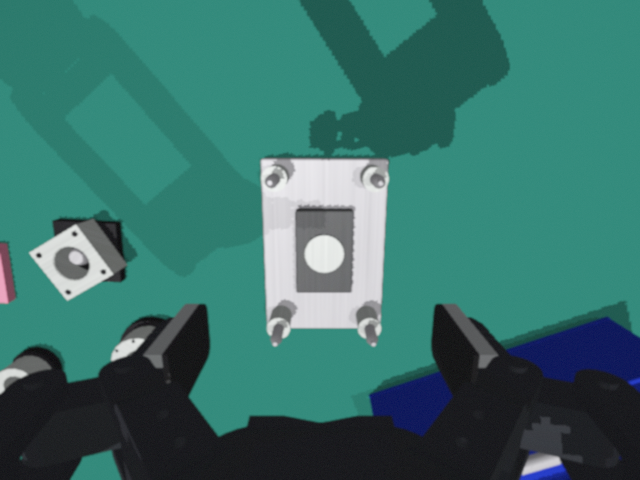

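View pics/w15.png

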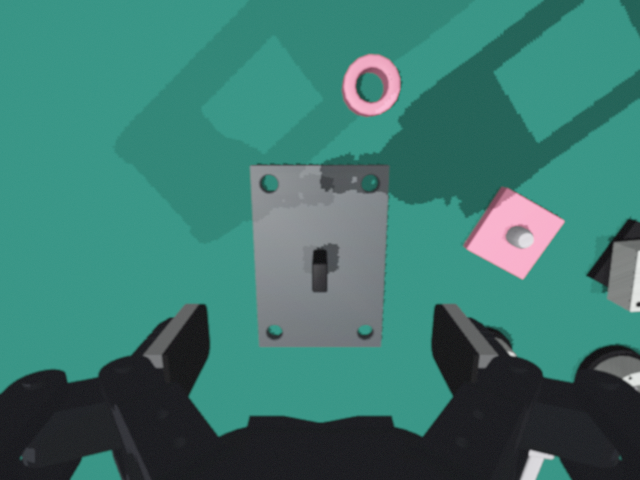

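```bash
python3 - <<'E'
from h import *
for f in("w14","w15"):
  p=load(f"pics/{f}.npz")["p"]
  crop(p,250,150,400,200,5.3,"pics/a.png");crop(p,250,300,400,355,5.3,"pics/b.png")
  cv2.imwrite(f"pics/{f}c2.png",np.vstack([cv2.imread("pics/a.png"),cv2.imread("pics/b.png")]))
  print(cv2.imread("pics/a.png").shape)
E
```

```text
(265, 795, 3)
(265, 795, 3)
```

View pics/w14c2.png

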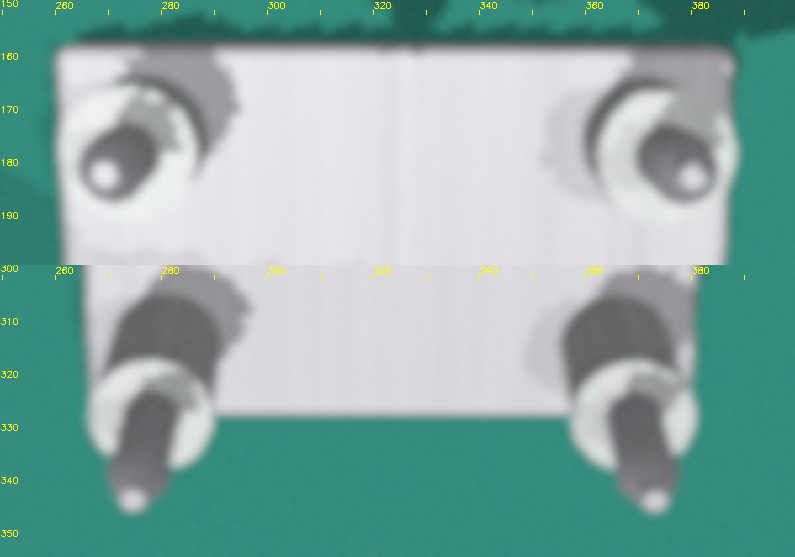

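View pics/w15c2.png

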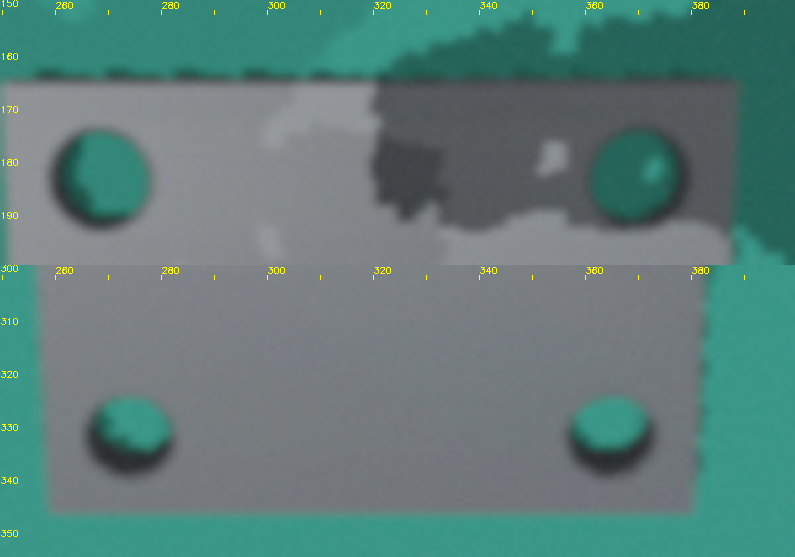

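```bash
cat > fit.py <<'E'
from h import *
from scipy.optimize import least_squares
np.set_printoptions(precision=4,suppress=True)
HX=np.array([[-78,-48],[-78,48],[78,-48],[78,48]])/1e3
def cv(a):
    a=np.array(a,float);o=np.array([[250,150],[250,150],[250,300],[250,300]])
    a[2:,1]-=265; return o+a/5.3-.5
def fit(c,uv,z,x0):
    def f(x):
        R=np.array([[np.cos(x[2]),-np.sin(x[2])],[np.sin(x[2]),np.cos(x[2])]])
        return (proj(c,np.c_[HX@R.T+x[:2],np.full(4,z)])-uv).ravel()
    r=least_squares(f,x0,x_scale=[.01,.01,.1]); return r.x,r.fun.reshape(-1,2)
if __name__=="__main__":
    a=load("pics/w14.npz");b=load("pics/w15.npz")
    print("shoulder",*fit(a,cv([(130,151),(668,156),(151.5,414),(633.5,415)]),.05,[.51,.288,-.22]))
    print("tips",*fit(a,cv([(104,175),(692,178),(133,500),(656,500)]),.082,[.51,.288,-.22]))
    print("holes",*fit(b,cv([(101.5,179),(640,178.5),(129.5,436),(612.5,436)]),.01,[.516,-.276,.198]))
E
python3 fit.py
```

```text
shoulder [ 0.5065  0.294  -0.2262] [[-0.1661 -0.002 ]
 [ 0.2395 -0.3923]
 [-0.1858  0.1557]
 [ 0.1044  0.3648]]
tips [ 0.5069  0.2937 -0.2223] [[-0.1986 -0.057 ]
 [ 0.3046 -0.4547]
 [-0.1223  0.3009]
 [ 0.0033  0.3799]]
holes [ 0.5157 -0.2759  0.1983] [[-0.1029 -0.2921]
 [ 0.0814 -0.2006]
 [-0.002   0.3256]
 [ 0.0262  0.2978]]
```

```bash
cat > g.py <<'E'
from h import *
def rot(a): return np.array([[np.cos(a),-np.sin(a)],[np.sin(a),np.cos(a)]])
OFF=np.array([.003,-.0014])
E
python3 - <<'E'
from g import *
p=np.array([.5157,-.2759])+rot(.1983)@OFF; print(p)
gripper_to(.05)
movep([*p,.12],jaw(.1983)); 
print(move_l([*p,.024],feed=.1,max_force=8)); hold(.3); st()
gripper_to(.008,f_grip=90); st()
hold(.2); st(); q=observe()['eef_pos']
move_l([q[0],q[1],.06],feed=.06); st(); snap("wrist","w16"); snap("side","s3")
E
```

```text
[ 0.51891701 -0.27668156]
False
t 30.94 pos [ 0.5192 -0.2768  0.0245] open 0.0499 F [-0.2  0.2  0.4] yawjaw 0.198 x [ 0.001 -0.    -1.   ] q6 -2.39
t 31.36 pos [ 0.519  -0.2767  0.0243] open 0.0130 F [-0.5  1.1  2. ] yawjaw 0.198 x [ 0. -0. -1.] q6 -2.39
t 31.56 pos [ 0.519  -0.2767  0.0242] open 0.0126 F [-0.9  1.1  3.5] yawjaw 0.198 x [ 0. -0. -1.] q6 -2.39
t 32.31 pos [ 0.5188 -0.2766  0.06  ] open 0.0127 F [ 0.6  0.6 -5.1] yawjaw 0.198 x [-0.  0. -1.] q6 -2.39
```

View pics/w16.png

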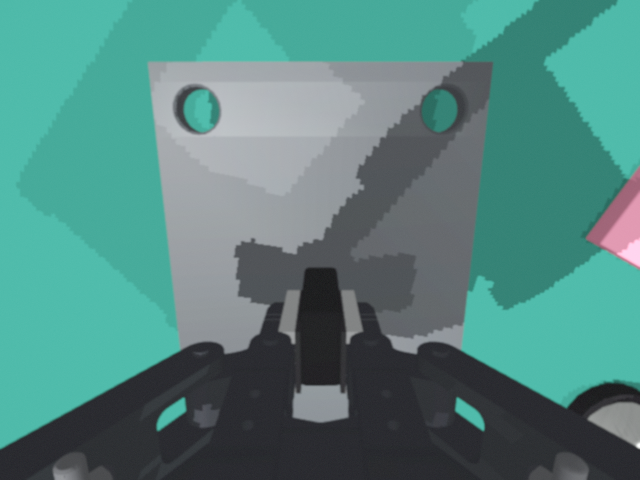

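View pics/s3.png

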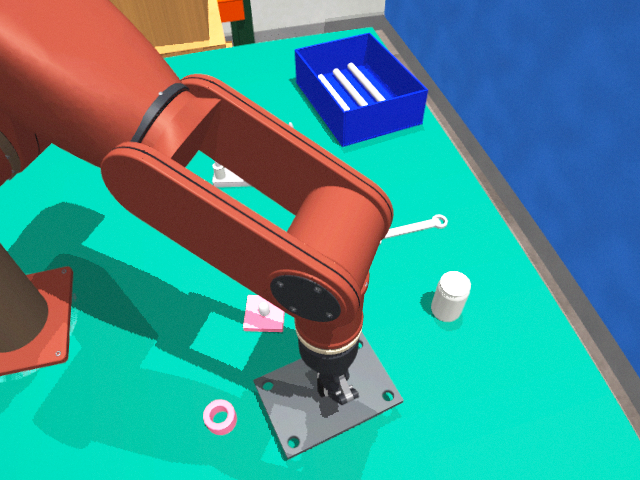

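```bash
python3 - <<'E'
from g import *
from fit import HX
np.set_printoptions(precision=3,suppress=True)
w=load("pics/w16.npz")
crop(w["p"],140,50,500,150,2.2,"pics/w16c.png")
c=np.array([.5188,-.2766])-rot(.1983)@OFF
print(proj(w,np.c_[HX[:2]@rot(.1983).T+c,[.0458]*2]))
th=np.linspace(0,6.28,100)
for h in HX[:2]:
  P=proj(w,np.c_[(h+.0085*np.c_[np.cos(th),np.sin(th)])@rot(.1983).T+c,[.0458]*100]);print(P.min(0),P.max(0))
E
```

```text
[[196.759 107.529]
 [445.438 107.513]]
[174.595  83.805] [218.85  130.528]
[423.366  83.8  ] [467.579 130.5  ]
```

View pics/w16c.png

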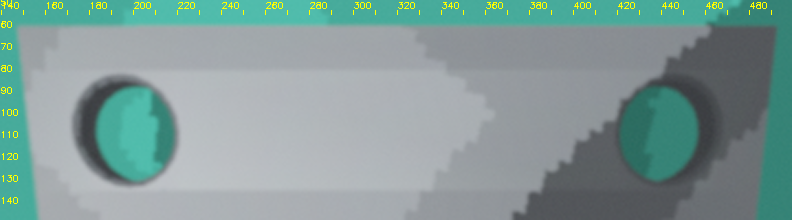

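```bash
python3 - <<'E'
from g import *
OFF=np.array([.0026,-.0010])
q=observe()['eef_pos']
move_l([q[0],q[1],.16],feed=.15)
p=np.array([.5066,.2939])+rot(-.2245)@OFF; print(p)
movep([*p,.16],jaw(-.2245)); hold(.3); st()
move_l([*p,.116],feed=.08); hold(.4); st(); snap("wrist","w17"); snap("side","s4"); snap("top","t4")
for f,b in (("w17",(120,40,520,240,2)),("s4",(180,90,330,200,5)),("t4",(120,190,250,320,4.5))):
  crop(load(f"pics/{f}.npz")["p"],*b,f"pics/{f}c.png")
E
```

```text
[0.50891214 0.29234629]
t 35.58 pos [0.5092 0.2919 0.16  ] open 0.0128 F [ 0.5 -0.1 -5.3] yawjaw -0.225 x [ 0. -0. -1.] q6 -0.96
t 36.67 pos [0.5091 0.2924 0.1164] open 0.0128 F [-0.9 -0.9 -5.2] yawjaw -0.225 x [ 0.001  0.    -1.   ] q6 -0.96
```

View pics/w17c.png

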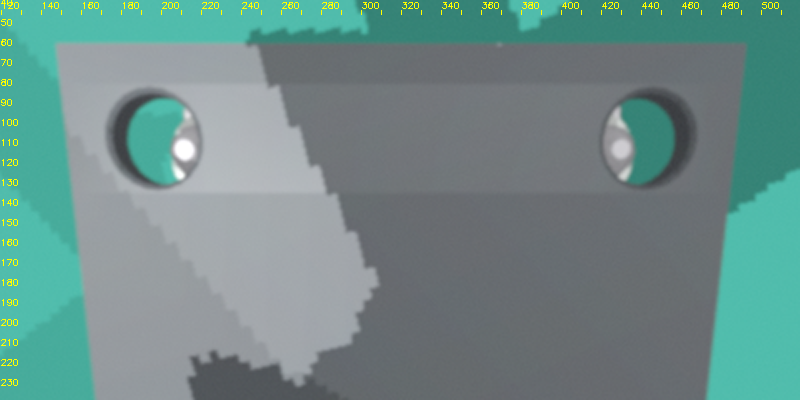

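View pics/s4c.png

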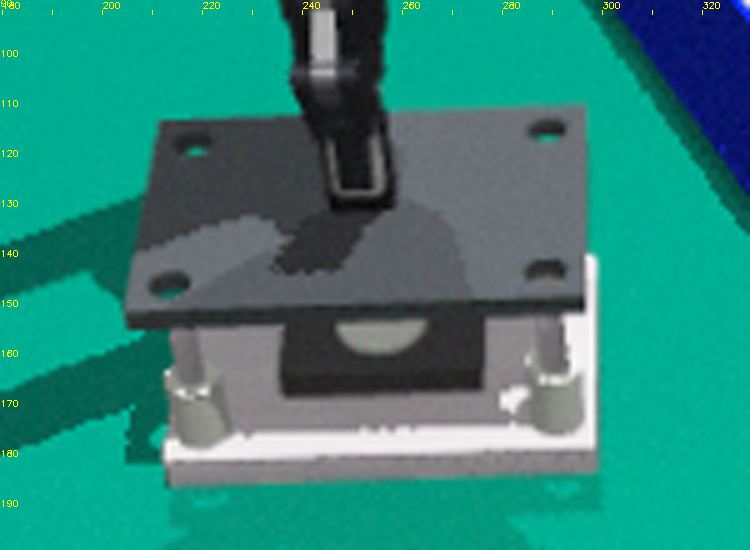

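View pics/t4c.png

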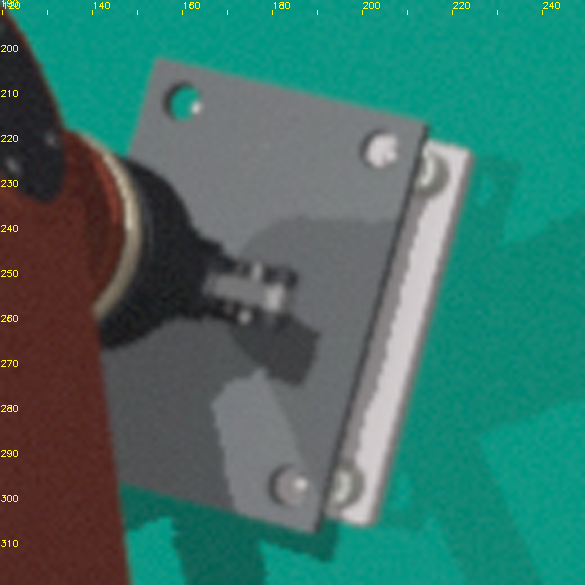

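```bash
python3 - <<'E'
from g import *
from fit import HX
np.set_printoptions(precision=4,suppress=True)
w=load("pics/w17.npz")
R=rot(-.2245).T
t=onz(w,[(211.5,114),(430,114)],.082)[:,:2];h=onz(w,[(196.8,108.8),(444,108.5)],.1022)[:,:2]
print("tip-hole in die frame mm",(R@(t-h).T).T*1e3, np.linalg.norm(t[1]-t[0]),np.linalg.norm(h[1]-h[0]))
# top view
c=load("pics/t4.npz")
cu=lambda a:np.array([120,190])+np.array(a)/4.5-.5
t=onz(c,cu([(195,107),(383,150),(300,485)]),.082)[:,:2];h=onz(c,cu([(184,101),(381,150),(292,484)]),.1022)[:,:2]
print((R@(t-h).T).T*1e3)
E
```

```text
tip-hole in die frame mm [[0.7448 0.0912]
 [0.8554 0.282 ]] 0.09567353344458153 0.09548280783646695
[[ 0.3899  2.6732]
 [ 2.1121  5.5329]
 [-1.1651  2.6879]]
```

The wrist view has the pin tips at (211,114) and (430,114), inside the holes centred at (197,109) and (444,108). That leaves 0.8 mm along x to correct, so I'll adjust and lower under force guard.

```bash
python3 - <<'E'
from g import *
p=np.array([.5089,.2923])+rot(-.2245)@np.array([.0007,.0002])
print(move_l([*p,.097],feed=.05,max_force=5)); hold(.2); st(); snap("wrist","w18")
crop(load("pics/w18.npz")["p"],120,40,520,240,2,"pics/w18c.png")
E
```

```text
False
t 37.56 pos [0.5099 0.2925 0.0974] open 0.0127 F [-0.1  0.1 -5.4] yawjaw -0.224 x [ 0.001  0.    -1.   ] q6 -0.96
```

View pics/w18c.png

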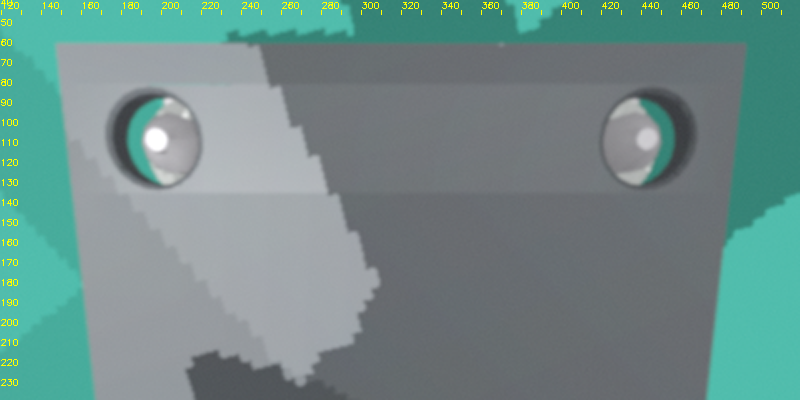

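Both pin tips are now centred in their holes: (155,139) and (647,139) in the crop, against hole centres (154,139) and (649,139). Lowering.

```bash
python3 - <<'E'
from g import *
p=observe()['eef_pos'][:2]
print(move_l([*p,.080],feed=.04,max_force=8)); st()
print(move_l([*p,.0725],feed=.02,max_force=8)); st()
snap("wrist","w19"); snap("side","s5")
crop(load("pics/s5.npz")["p"],180,90,330,200,5,"pics/s5c.png")
E
```

```text
False
t 38.18 pos [0.5098 0.2924 0.0796] open 0.0128 F [-1.   0.8 -5.6] yawjaw -0.225 x [-0.001 -0.    -1.   ] q6 -0.96
True
t 38.54 pos [0.5104 0.2927 0.0742] open 0.0129 F [0.2 0.5 4.5] yawjaw -0.225 x [ 0.001  0.    -1.   ] q6 -0.96
```

View pics/s5c.png

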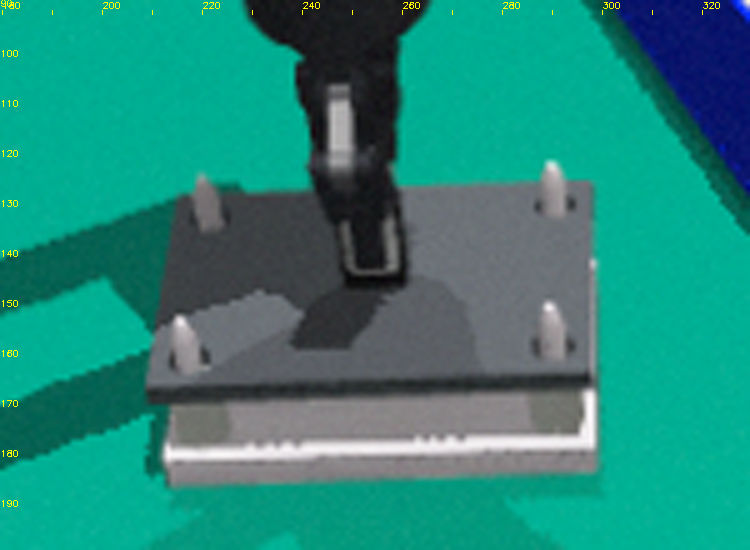

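View pics/w19.png

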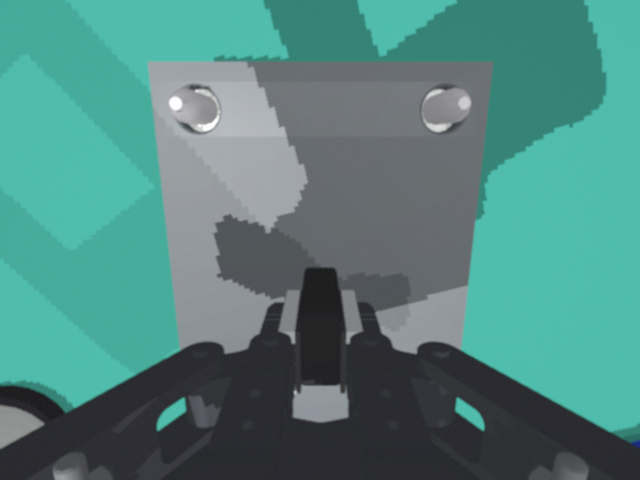

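All four pins stand up through the plate and contact came at TCP z = 0.0742, exactly the predicted seat height. I'll release, retreat and check.

```bash
python3 - <<'E'
from g import *
gripper_to(.045); st()
q=observe()['eef_pos']
move_l([q[0],q[1],.17],feed=.12); st()
c,s=np.cos(-.22),np.sin(-.22)
movep([.510-.05*c,.2885-.05*s,.27],jaw(-.22)); hold(.3); st(); snap("wrist","w20")
movep([.40,.42,.35],jaw(-.22)); hold(.5); st(); snap("side","s6"); snap("top","t6")
crop(load("pics/s6.npz")["p"],200,110,480,330,2.8,"pics/s6c.png")
E
```

```text
t 39.05 pos [0.5083 0.2918 0.0717] open 0.0449 F [-0.5 -0.3  0.7] yawjaw -0.224 x [-0.003 -0.001 -1.   ] q6 -0.96
t 40.02 pos [0.5077 0.2915 0.169 ] open 0.0446 F [-0.2 -0.4 -0.5] yawjaw -0.224 x [-0.005 -0.002 -1.   ] q6 -0.96
t 40.83 pos [0.4609 0.299  0.2683] open 0.0448 F [ 0.  -0.1  0.6] yawjaw -0.220 x [-0.003 -0.001 -1.   ] q6 -0.92
t 42.06 pos [0.4002 0.4196 0.3499] open 0.0449 F [0.8 0.9 1.2] yawjaw -0.221 x [-0. -0. -1.] q6 -0.68
```

View pics/s6c.png

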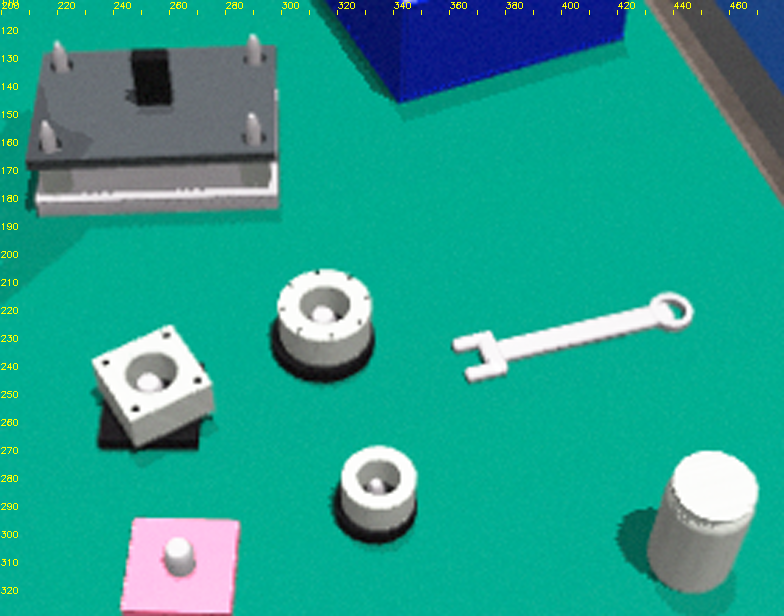

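View pics/w20.png

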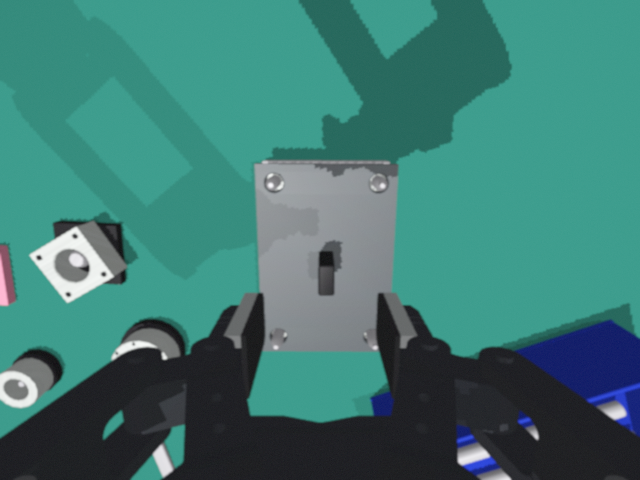

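View pics/t6.png

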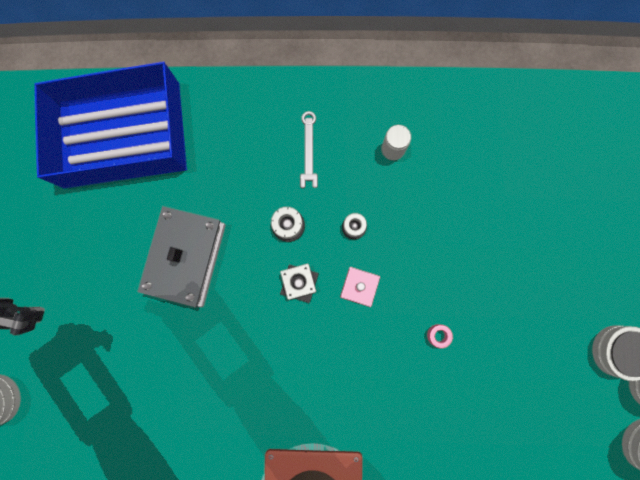

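The plate sits on the shoulders, with four pins through it at (60,55), (254,48), (47,135) and (253,128) in the side crop. All three pieces have their studs in the bores, and the wrench and can are in place. I'll do a quick numeric check of level and centre, then hand in.

```bash
python3 - <<'E'
from g import *
np.set_printoptions(precision=4,suppress=True)
for f,pts in (("w20",[(270,215),(380,215),(290,310),(360,310),(300,230),(355,240)]),("t6",[(165,230),(205,235),(155,285),(185,292),(195,255),(160,265)])):
  w=load(f"pics/{f}.npz");P=[]
  for u,v in pts:
    o,r=rays(w,[(u,v)]);P.append(o+r[0]*np.median(w["d"][v-2:v+3,u-2:u+3]))
  P=np.array(P);k=np.linalg.lstsq(np.c_[P[:,:2]-P[:,:2].mean(0),np.ones(6)],P[:,2],rcond=None)[0];print(f,"slopes,z top",k)
a,b=load("pics/w20.npz"),load("pics/w14.npz")
# plate corners, z=.06
uv=[(255,165),(397,164),(379.5,351),(263,351.5)]
C=onz(a,uv,.06);print("plate centre",C.mean(0),"yaw",np.arctan2(*(C[3]-C[0]+C[2]-C[1])[[1,0]]),"die .5066 .2939 -.2245")
t0,t6=load("pics/top0.npz"),load("pics/t6.npz")
d=np.abs(t0["p"].astype(int)-t6["p"]).max(2); print("wrench/can diff",(d[105:190,295:325]>40).sum(),(d[118:165,378:415]>40).sum())
job_done()
E
```

```text
w20 slopes,z top [0.002  0.0012 0.0592]
t6 slopes,z top [0.0046 0.0016 0.0603]
plate centre [0.5074 0.2918 0.06  ] yaw -0.2423684653151968 die .5066 .2939 -.2245
wrench/can diff 0 0
the job is handed in; nothing more can be done
```

I put the small ring, square flange and large ring onto their own stands. After all three were down, I lifted the empty plate by its handle, seated it on the die set and handed the job in at about 42 s. The interface gives no verdict, so the results below are from my own checks.

- **Pieces:** each stopped on contact at the expected seat height. The last side and top pictures show all three flat, with their studs inside the bores. I used the black square pad and left the pink pad and pink ring alone.
- **Plate:** all four pins show through its corner holes. Contact came at TCP z = 0.0742 m, exactly the predicted seat height. Depth gives its top at about 0.059–0.060 m (0.060 expected) and a slope under 0.005.
- **Plate centre and angle:** a rough reading from four hand-picked corners put the centre about 2 mm from the die set's and the long axes 0.018 rad apart. Both are within limits, and probably mostly reading error.
- **Camera disagreement:** the top camera disagreed with the wrist camera. It read x positions up to 4 mm different on the plate, and up to 5 mm different on pin-to-hole offsets during the final alignment, when its view of the pins was partly blocked. I followed the wrist camera, and the pins went in cleanly.
- **Wrench and oil can:** the before and after top pictures show no change around either.

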